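# Find a door gap with a leaf gauge

### The arm

A 7-joint arm with a two-finger parallel gripper is mounted at the origin on a cart in front of the work surface, level with it; the furniture and walls round the work are solid. World frame = base frame: x ahead of the robot, y to its left, z up, the work surface at z = 0. Lengths are in m, angles in rad, forces in N, time in s.
With the tool pointing down it reaches from about 0.35 to 0.9 m from the base axis. Payload 8.1 kg.
Tool frame: the origin (TCP) lies at the very end of the fingers, on their centre line; the grasp point (between the pads) lies 19 mm behind it (arm.tcp_to_grasp is the distance from the TCP to the grasp point, in m); z points along the fingers, y is the line along which they close (so a half turn about z gives the same grasp; the last joint's range is limited). The gripper opens to 92 mm and grips with 3 to 60 N. Pads are 19 mm wide; open, the fingers measure 130 mm over their backs; the gripper's body (75 mm by 190 mm) begins 47 mm behind the grasp point.
Start: joints at [1.144, 0.434, 0.025, 1.573, -0.012, 1.134, -0.075], TCP at [0.199, -0.593, 0.202] pointing down, gripper open.
Joint ranges: [-2.62, 2.62], [-0.44, 2.09], [-1.27, 1.32], [0.08, 2.57], [-1.32, 4.46], [0.12, 2], [-2.74, 2.74]. Speed limits (rad/s): [2.22, 2.22, 3.01, 3.01, 3.14, 3.14, 3.14].

### API

Orientations are given as a rotation vector (axis times angle).
In Python, from cell import arm gives the robot as it stands.
- The arm moves only by the shell command python3 nudge.py 'ROWS' [FORCE]. ROWS is a JSON list of rows, 1 to 10 of them, each of 5 numbers: dx, dy, dz in m, then a turn about the tool's z in rad, then the opening from 0.0 (shut) to 1.0 (fully open); each row shifts and turns the commanded pose from where the row before left it, along the tool's axes as they then stand; what a row does not reach is not made up. A row lasts 1/10 s, in which the tool goes at most 0.05 m and 0.15 rad, less where a joint would pass 70% of its speed; a pose out of reach is approached as far as the arm can. The fingers move at their own pace and stop on an object; FORCE is the grip in N (left out, the last holds). Time passes only in rows, so rows that do not move let the fingers close. It prints the time, the measured TCP pose, the force, the opening and the grip force at its end.
- arm.observe(): the state, without advancing time (a new reading comes with each control period).
- arm.get_image(name): name is "scene" or "top" or "wrist"; returns a dict with "image" (400x640x3 uint8, blue, green, red), "fx", "fy", "cx", "cy" (pixels), "cam_to_world" (4x4, takes a point from camera to world coordinates); the wrist camera has in their place "mount" (4x4, takes a point from camera to tool coordinates, whose origin is the TCP and whose axes are the flange's). Camera axes: x right, y down, z forward; pixel columns grow to the right and rows downward; lengths in m; the calibration is good to about 2 mm. A picture is of the moment at which its call begins: read the wrist's pose just before it. There is no depth.
- arm.sign_off(): hands the job in; it is judged then, once.
The state is a dict: "clock": time; "joints": joint angles; "dq": joint speeds; "joint_efforts": joint torques, N m; "position": TCP position; "ee_rot": TCP orientation; "force": force on the tool from outside, world axes, zero at the start; "ft_torque": the same for the moment, N m; "width": opening from 0.0 (shut) to 1.0 (fully open); "gripper_force": force on a finger pad.
Only numpy, scipy, OpenCV 4.12 (cv2) and the standard library are available. Lean on these libraries where they do the work, as an engineer would, in place of code of your own. Each camera call takes 0.05 s, during which the arm holds its last target. There are 200 camera calls.

### The job

Find how wide the gap is between the white door stile and the wooden jamb on the sloping sample stand. Take the leaf gauge from its wooden rest and, at the upper end of the gap, try its leaves square to the face one after another from the thinnest up, with the thicker ones hanging clear beyond the end, until one binds; feel for it, do not force it. Then put the gauge back in on the thickest leaf that goes, shoulder plate fully down on the face and the next leaf still clear, let go and leave it standing there, with the other things on the bench undisturbed.

Things in the scene. Friction and masses are not known exactly. Their poses are not given: they have to be found in the camera images.
- gauge: steel comb of four leaves on one mid-plane, 0.2 kg, balanced near its handle. Origin: underside of the shoulder plate, under the handle's middle, above the thinnest leaf; x along the row, thin to thick; y across the thickness; z up. Plate x -43..99, 30 wide, z 0..6 mm. Black handle 52 x 14 (y) mm, z 6..46: grasp by its flat sides. Starts upright in the rest, plate on its top, thin end to the robot
- leaf_1 (a point): middle of the rounded nose of the gauge's thinnest leaf: 4 mm thick, 18 mm wide, 34 mm long below the shoulder plate; 0 mm along the gauge's +x from its origin and 34 mm below it; axes as the gauge's
- leaf_2 (a point): middle of the rounded nose of the gauge's second leaf: 7 mm thick, 18 mm wide, 34 mm long below the shoulder plate; 28 mm along the gauge's +x from its origin and 34 mm below it; axes as the gauge's
- leaf_3 (a point): middle of the rounded nose of the gauge's third leaf: 10 mm thick, 18 mm wide, 34 mm long below the shoulder plate; 56 mm along the gauge's +x from its origin and 34 mm below it; axes as the gauge's
- leaf_4 (a point): middle of the rounded nose of the gauge's thickest leaf: 13 mm thick, 18 mm wide, 34 mm long below the shoulder plate; 84 mm along the gauge's +x from its origin and 34 mm below it; axes as the gauge's
- gauge_rest: fixed wooden rest, 160 x 50 x 46 mm, with a slot 19 mm wide and 126 mm long along its x in which the leaves hang; origin: centre of its underside
- stand: fixed stand with white door stile (left) and wooden jamb (right), 185 mm long. Their flush faces rise 30 deg away from the robot; leaves go in along the face normal. The gap runs up the slope, 44+ mm deep, open-ended, 5 to 12.5 mm wide; the jamb is clamped. On the stile an escutcheon 5 mm high. Origin: base underside, 65 mm before and 178 mm below the gap's upper end
- door_corner (a point): upper end of the gap, stile's side: corner of the stile's face, gap edge and upper end, about 178 mm above the bench; both edges of the gap are bevelled 3 mm, so it is where the planes would meet. Axes of the sloping face: x up the slope along the gap (stile and jamb at negative x, free air beyond 0), y left across the gap into the stile, z out of the face
- jamb_corner (a point): the same corner on the jamb's side of the gap, same axes; it lies across the gap at -y of door_corner
- padlock_big: brass padlock, 67 x 44 x 15 mm, lying loose on the bench near its front edge; leave alone
- cylinder_brass: brass lock cylinder, 17 x 69 x 44 mm, loose on the bench behind the rest; leave alone
- screwdriver_red: red-handled screwdriver, 192 mm long, loose on the bench behind the stand; leave alone

How it is judged:
On the way, in this order (a step that is already met when the one before it is completed fails the run):
1. the thinnest leaf alone is fully home at the upper end of the gap (within 6 mm), the next leaf clear beyond the end (x of leaf_1 in the frame of door_corner below -0.004 m and y of leaf_1 in the frame of door_corner between -0.02 and 0.008 m and x of leaf_2 in the frame of door_corner above 0.003 m and z of leaf_1 in the frame of door_corner below -0.028 m), for 0.06 s.
2. the second leaf is tried there, the third clear of the end: it goes fully home, or its nose presses on the mouth and it does not go (where the gap is too narrow for it) (((x of leaf_2 in the frame of door_corner below -0.004 m and y of leaf_2 in the frame of door_corner between -0.02 and 0.008 m and x of leaf_3 in the frame of door_corner above 0.003 m and z of leaf_2 in the frame of door_corner below -0.028 m) or (x of leaf_2 in the frame of door_corner below -0.004 m and y of leaf_2 in the frame of door_corner between -0.02 and 0.008 m and x of leaf_3 in the frame of door_corner above 0.003 m and z of leaf_2 in the frame of door_corner between -0.026 and 0.004 m and contact force between gauge and stand above 1.5 N and y of jamb_corner in the frame of door_corner above -0.0082 m))), for 0.04 s.
3. if the second leaf went in, the trying goes on until the first leaf too thick for the gap presses on the mouth and does not go; if the second did not go, the gauge goes back in on the thinnest leaf (((x of leaf_3 in the frame of door_corner below -0.004 m and y of leaf_3 in the frame of door_corner between -0.02 and 0.008 m and x of leaf_4 in the frame of door_corner above 0.003 m and z of leaf_3 in the frame of door_corner between -0.026 and 0.004 m and contact force between gauge and stand above 1.5 N and y of jamb_corner in the frame of door_corner above -0.0112 m) or (x of leaf_4 in the frame of door_corner between -0.03 and -0.004 m and y of leaf_4 in the frame of door_corner between -0.02 and 0.008 m and z of leaf_4 in the frame of door_corner between -0.026 and 0.004 m and contact force between gauge and stand above 1.5 N and y of jamb_corner in the frame of door_corner below -0.0095 m) or (x of leaf_1 in the frame of door_corner below -0.004 m and y of leaf_1 in the frame of door_corner between -0.02 and 0.008 m and x of leaf_2 in the frame of door_corner above 0.003 m and z of leaf_1 in the frame of door_corner below -0.028 m and y of jamb_corner in the frame of door_corner above -0.0082 m))), for 0.04 s.
At the end, for the whole second after the job is handed in: the gauge stands released and still at the upper end of the gap on the thickest leaf that goes: that leaf home within 6 mm, square to the face within 0.2 rad, the next thicker leaf clear beyond the end. Where the next leaf would have less than 1.2 mm of play, either of the two counts (((x of leaf_1 in the frame of door_corner below -0.004 m and y of leaf_1 in the frame of door_corner between -0.02 and 0.008 m and x of leaf_2 in the frame of door_corner above 0.003 m and z of leaf_1 in the frame of door_corner below -0.028 m and y of jamb_corner in the frame of door_corner between -0.0082 and -0.0035 m) or (x of leaf_2 in the frame of door_corner below -0.004 m and y of leaf_2 in the frame of door_corner between -0.02 and 0.008 m and x of leaf_3 in the frame of door_corner above 0.003 m and z of leaf_2 in the frame of door_corner below -0.028 m and y of jamb_corner in the frame of door_corner between -0.0112 and -0.0065 m) or (x of leaf_3 in the frame of door_corner below -0.004 m and y of leaf_3 in the frame of door_corner between -0.02 and 0.008 m and x of leaf_4 in the frame of door_corner above 0.003 m and z of leaf_3 in the frame of door_corner below -0.028 m and y of jamb_corner in the frame of door_corner between -0.0142 and -0.0095 m)) and angle between the z axis of gauge and the z axis of door_corner, either way round below 0.2 rad and linear speed of gauge below 0.02 m/s); the robot touches nothing.
It fails at once if a bystander (padlock, brass cylinder, screwdriver) is moved by more than 30 mm (distance of any of padlock_big, cylinder_brass, screwdriver_red from where it was at the start of the episode above 0.03 m).
It fails at once if the gauge is forced against the stand with more than 150 N of contact force (both cheeks together) (contact force between gauge and stand above 150 N).
It also fails if it takes over 67 s, if anything falls off the work surface, if the arm or the gripper's body presses on something with over 40 N, if the wrist force passes 120 N, or if a joint passes its speed limit or range.

## Working session

There is one attempt and no reset: what is moved stays moved. The work goes in short steps, Python scripts to look and compute and a shell command to move; the robot and the scene stay as the last step left them, time stands still between calls to the robot, and variables do not carry over. Pictures are saved under pics/ and viewed, at most 10 in all, crops included, and the job is handed in when it is done.

```bash
ls; mkdir -p pics
python3 - <<'E'
from cell import arm
import cv2,numpy as np
print(arm.observe())
for n in ("scene","top","wrist"):
    d=arm.get_image(n); cv2.imwrite(f"pics/{n}0.png",d["image"])
    print(n,d["fx"],d["fy"],d["cx"],d["cy"]); print(np.round(d.get("cam_to_world",d.get("mount")),4).tolist())
E
```

```text
cell.py
nudge.py
pics
{'clock': 0.0, 'joints': array([ 1.14440711,  0.43522515,  0.02497296,  1.57409982, -0.01159064,
        1.13399179, -0.07510303]), 'dq': array([0.00025649, 0.00048142, 0.00107006, 0.00044068, 0.00109625,
       0.00205127, 0.00041162]), 'joint_efforts': array([ 8.75442420e-04, -6.67851591e+01,  9.85650681e-01, -3.14457572e+01,
       -6.04482251e-02,  4.28532623e-02,  1.49222215e-04]), 'position': array([ 0.19861448, -0.59202126,  0.20124261]), 'ee_rot': array([-3.09902255e+00, -5.06035197e-01,  6.33050942e-04]), 'force': array([-0.61828851,  0.23288184,  0.3674501 ]), 'ft_torque': array([ 0.00463657,  0.02579783, -0.03193495]), 'gripper_force': 0.0, 'width': 0.9970208675143775}
scene 371.46535145572153 371.46535145572153 322.1415943242756 191.17194401398422
[[0.7024, -0.358, 0.6153, 0.0038], [-0.7118, -0.3515, 0.6081, -0.4666], [-0.0014, -0.8651, -0.5016, 0.556], [0.0, 0.0, 0.0, 1.0]]
top 503.2018775905568 503.2018775905568 320.2643720114422 195.981191922844
[[-0.0073, -0.9888, 0.1493, 0.3637], [-0.9996, 0.0112, 0.0253, 0.071], [-0.0267, -0.149, -0.9885, 1.0685], [0.0, 0.0, 0.0, 1.0]]
wrist 284.1847709092307 284.1847709092307 321.33970198566806 201.18856347969628
[[-0.0011, -0.9609, -0.2769, 0.0748], [1.0, -0.0008, -0.0013, -0.0017], [0.001, -0.2769, 0.9609, -0.1829], [0.0, 0.0, 0.0, 1.0]]
```

View pics/top0.png

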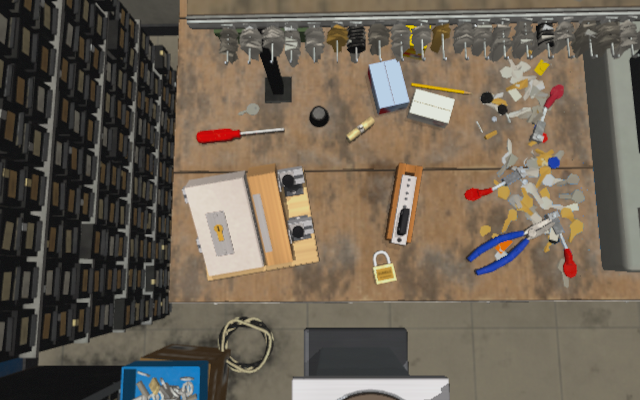

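View pics/scene0.png

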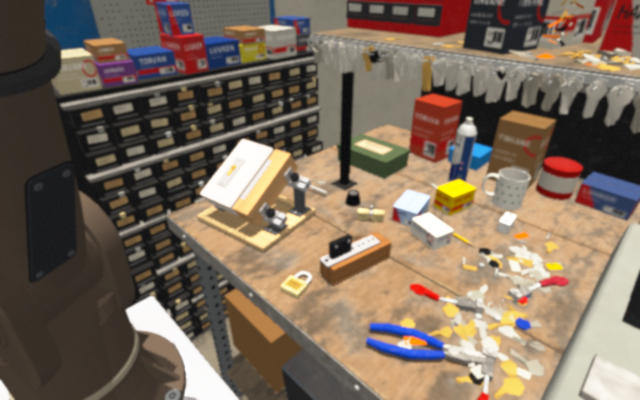

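The top view shows the rest and gauge at about (405,205), with the handle at (403,221). The stand is at about (250,222): white stile on the left, gap near column 250–262, jamb on the right with its clamps. The padlock is at (384,268) and the brass cylinder at (360,128). I'll zoom in on the gap and the gauge.

Run:
```python
import cv2,numpy as np
a=cv2.imread("pics/top0.png")
A=cv2.resize(a[155:290,170:340],None,fx=4.4,fy=4.4,interpolation=cv2.INTER_CUBIC)
cv2.imwrite("pics/c1.png",A)
B=cv2.resize(a[155:255,375:435],None,fx=5.9,fy=5.9,interpolation=cv2.INTER_CUBIC)
s=cv2.imread("pics/scene0.png")
C=cv2.resize(s[225:290,315:400],None,fx=5,fy=5,interpolation=cv2.INTER_CUBIC)
M=np.zeros((600,800,3),np.uint8);M[:B.shape[0],:B.shape[1]]=B;M[:C.shape[0],360:360+C.shape[1]]=C
cv2.imwrite("pics/c2.png",M)
```

```text
(no output)
```

View pics/c1.png

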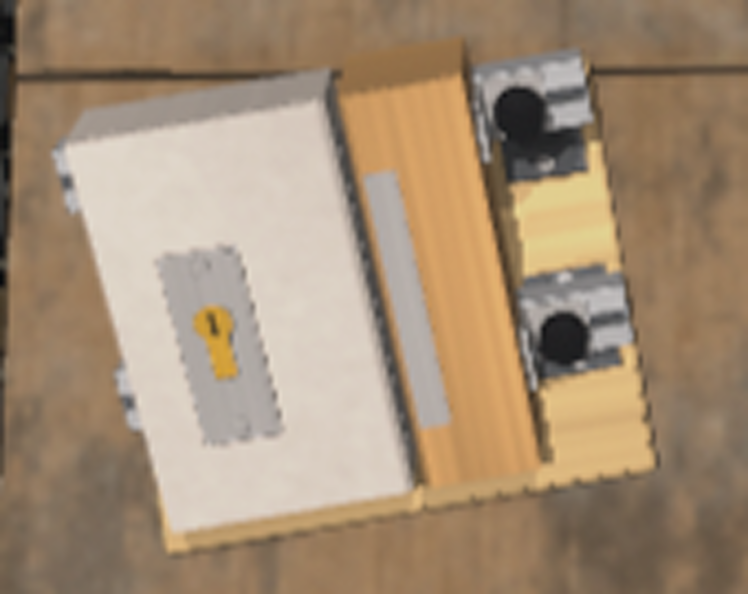

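View pics/c2.png

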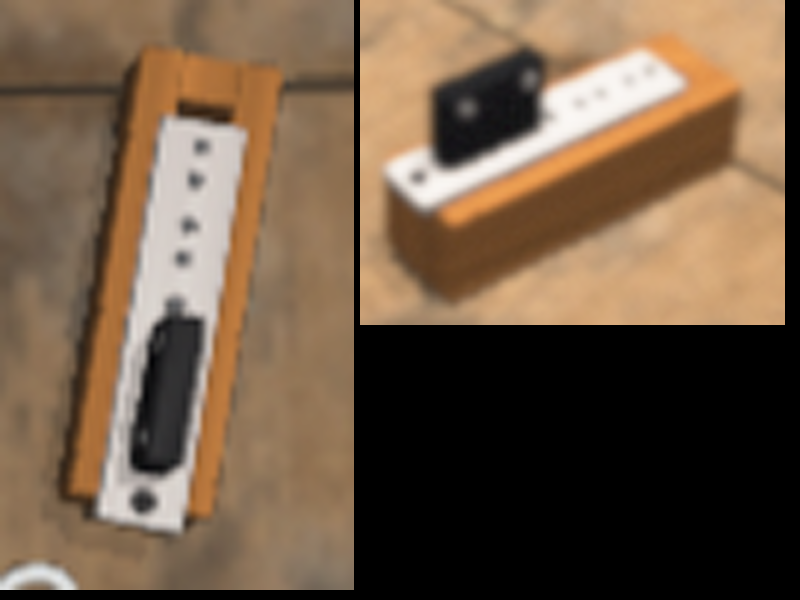

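The crops show the white plate running from the near end (140,522) to the far end (203,123) of the crop, with the handle at its near part. The stile's upper gap corner is near crop (328,97), full image about (244.5,177), and the gap runs down to about (415,487). Next I'll measure both.

```bash
cat > h.py <<'E'
import numpy as np,cv2
from cell import arm
from scipy.spatial.transform import Rotation as R
def ray(d,px,T=None):
    T=d["cam_to_world"] if T is None else T
    T=np.array(T); v=np.array([(px[0]-d["cx"])/d["fx"],(px[1]-d["cy"])/d["fy"],1])
    return T[:3,3],T[:3,:3]@v
def onz(d,px,z,T=None):
    o,v=ray(d,px,T); return o+v*(z-o[2])/v[2]
def tool(s=None):
    s=s or arm.observe(); T=np.eye(4); T[:3,:3]=R.from_rotvec(s["ee_rot"]).as_matrix(); T[:3,3]=s["position"]; return T
def wristT():
    T=tool(); d=arm.get_image("wrist"); return d,T@np.array(d["mount"])
def to_tool(dw): return tool()[:3,:3].T@np.array(dw)
E
python3 - <<'E'
from h import *
np.set_printoptions(precision=4,suppress=True)
d=arm.get_image("top"); im=d["image"]
hsv=cv2.cvtColor(im,cv2.COLOR_BGR2HSV)
def big(m,x0,x1,y0,y1):
    k=np.zeros_like(m);k[y0:y1,x0:x1]=m[y0:y1,x0:x1]
    c=max(cv2.findContours(k,0,2)[0],key=cv2.contourArea);return c
pl=big(cv2.inRange(hsv,(0,0,150),(180,60,255)),385,425,165,250)
r=cv2.minAreaRect(pl);b=cv2.boxPoints(r);print("plate px",r)
P=np.array([onz(d,p,.052) for p in b]);print("plate",P[:,:2],np.linalg.norm(np.diff(P,axis=0),axis=1))
hd=big(cv2.inRange(hsv,(0,0,0),(180,255,60)),385,425,195,245)
r=cv2.minAreaRect(hd);b=cv2.boxPoints(r);print("handle px",r)
P2=np.array([onz(d,p,.092) for p in b]);print("handle",P2[:,:2],P2.mean(0),np.linalg.norm(np.diff(P2,axis=0),axis=1))
for n,p in dict(up_stile=(325,97),up_jamb=(343,95),).items():
    print(n,onz(d,(170+p[0]/4.4,155+p[1]/4.4),.178))
for n,p in dict(lo_stile=(410,487),lo_jamb=(424,485)).items():
    print(n,onz(d,(170+p[0]/4.4,155+p[1]/4.4),.178-.0925))
w=big(cv2.inRange(hsv,(0,0,170),(180,40,255)),180,262,165,282)
print("stile",cv2.minAreaRect(w),cv2.approxPolyDP(w,4,True)[:,0].tolist())
E
```

```text
plate px ((403.5946044921875, 209.43243408203125), (14.79590892791748, 69.3763656616211), 9.462322235107422)
plate [[ 0.4212 -0.0436]
 [ 0.5608 -0.0708]
 [ 0.5554 -0.1003]
 [ 0.4161 -0.0726]] [0.1422 0.0301 0.142 ]
handle px ((402.54364013671875, 221.4194793701172), (8.167909622192383, 26.357440948486328), 10.007980346679688)
handle [[ 0.4357 -0.0504]
 [ 0.4862 -0.0608]
 [ 0.4832 -0.0763]
 [ 0.4328 -0.0658]] [ 0.4595 -0.0633  0.092 ] [0.0515 0.0158 0.0515]
up_stile [0.5343 0.2317 0.178 ]
up_jamb [0.535  0.2243 0.178 ]
lo_stile [0.3765 0.208  0.0855]
lo_jamb [0.3773 0.2018 0.0855]
stile ((222.1881866455078, 226.1488800048828), (94.66585540771484, 62.061222076416016), 77.00537872314453) [[241, 177], [182, 190], [209, 274], [261, 265]]
```

The plate measures 142 x 30 mm, as it should. Gauge yaw is about -0.194, with its origin at about (0.461,-0.066). Gap yaw is about 0.145, and the gap length of 159 mm (plan) also checks. I'll turn the tool first, then travel.

```bash
python3 nudge.py '[[0,0,0,0.13,1],[0,0,0,0.13,1],[0,0,0,0.13,1],[0,0,0,0.128,1],[0,0,0,0,1]]' 20
python3 - <<'E'
from h import *
print(to_tool(np.array([.4607,-.066,.16])-arm.observe()["position"]),np.arctan2(*tool()[[1,0],0]))
E
```

```text
clock: 0.7
position: [0.1989, -0.5924, 0.2018]
ee_rot: [-3.126, 0.308, 0.001]
force: [0.1, 0.4, -1.3]
width: 1.0
gripper_force: 0.0
[ 0.15416895 -0.56728079  0.0418924 ] -0.1962169752959594
```

```bash
python3 nudge.py '[[0.012,-0.046,0,0,1],[0.012,-0.046,0,0,1],[0.012,-0.046,0,0,1],[0.012,-0.046,0,0,1],[0.012,-0.046,0,0,1],[0.012,-0.046,0,0,1],[0.012,-0.046,0,0,1],[0.012,-0.046,0,0,1],[0.012,-0.046,0,0,1],[0.012,-0.046,0,0,1]]'; python3 nudge.py '[[0.012,-0.036,0,0,1],[0.012,-0.036,0,0,1],[0.01,-0.035,0,0,1],[0,0,0,0,1],[0,0,0,0,1]]'
python3 - <<'E'
from h import *
print(to_tool(np.array([.4607,-.066,.059])-arm.observe()["position"]),np.arctan2(*tool()[[1,0],0]))
d,T=wristT(); cv2.imwrite("pics/w1.png",d["image"])
im=d["image"]; hsv=cv2.cvtColor(im,cv2.COLOR_BGR2HSV)
for z,m,nm in((.052,cv2.inRange(hsv,(0,0,150),(180,60,255)),"pl"),(.092,cv2.inRange(hsv,(0,0,0),(180,255,55)),"hd")):
    for c in sorted(cv2.findContours(m,0,2)[0],key=cv2.contourArea)[-4:]:
        r=cv2.minAreaRect(c);P=np.array([onz(d,p,z,T) for p in cv2.boxPoints(r)]);print(nm,np.round(r[0],1),np.round(r[1],1),np.round(P[:,:2],4).tolist())
E
```

```text
clock: 1.7
position: [0.4059, -0.1626, 0.2023]
ee_rot: [3.127, -0.298, 0.001]
force: [0.9, -0.7, 0.2]
width: 1.0
gripper_force: 0.0
clock: 2.2
position: [0.4595, -0.0654, 0.2019]
ee_rot: [3.127, -0.297, -0.0]
force: [0.2, -0.7, 0.5]
width: 0.997
gripper_force: 0.0
[0.00136051 0.000319   0.1429141 ] -0.189111467519035
pl [589.3  47.7] [24.2 78.3] [[0.5606, -0.3262], [0.5633, -0.403], [0.5393, -0.4111], [0.5362, -0.3329]]
pl [323.  142.5] [95. 26.] [[0.5598, -0.0701], [0.5544, -0.0982], [0.4485, -0.0794], [0.4544, -0.0486]]
pl [552.5 135. ] [64. 69.] [[0.5081, -0.2948], [0.4936, -0.3698], [0.4201, -0.3745], [0.4354, -0.2947]]
pl [549.6  78.7] [116.7 120.1] [[0.5368, -0.2393], [0.6076, -0.3214], [0.5171, -0.4163], [0.433, -0.3364]]
hd [322.5 187.5] [51. 11.] [[0.4915, -0.0652], [0.4894, -0.0763], [0.4349, -0.0662], [0.4372, -0.0545]]
hd [ 68.6 163.6] [33.9 23.3] [[0.5342, 0.2102], [0.5553, 0.1951], [0.5426, 0.1646], [0.5211, 0.1791]]
hd [141.   11.5] [23. 42.] [[0.6664, 0.0792], [0.6593, 0.0425], [0.6421, 0.0486], [0.6493, 0.0861]]
hd [319.5 314.5] [640.1 164.6] [[0.2749, 0.4095], [0.4891, 0.2891], [0.3385, -0.4036], [0.0889, -0.427]]
```

View pics/w1.png

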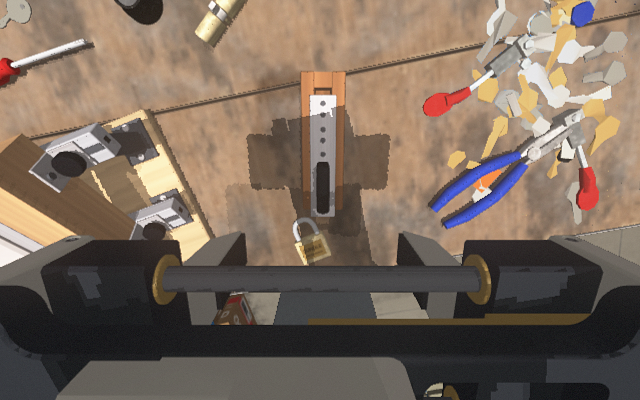

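The wrist picture shows the handle upright at (322,188), aligned with the tool, with the padlock just in front at (310,245) and well below the fingers. I'll descend and grasp.

```bash
python3 nudge.py '[[0.001,0,0.04,0,1],[0,0,0.04,0,1],[0,0,0.04,0,1],[0,0,0.015,0,1],[0,0,0.008,0,1],[0,0,0,0,0],[0,0,0,0,0],[0,0,0,0,0],[0,0,0,0,0],[0,0,0,0,0]]' 20; python3 nudge.py '[[0,0,0,0,0],[0,0,0,0,0],[0,0,0,0,0],[0,0,-0.01,0,0],[0,0,-0.02,0,0],[0,0,-0.025,0,0],[0,0,-0.02,0,0],[0,0,0,0,0]]' 20
```

```text
clock: 3.25
position: [0.4608, -0.0662, 0.0597]
ee_rot: [3.127, -0.305, 0.002]
force: [0.5, -0.2, -0.4]
width: 0.615
gripper_force: 0.0
clock: 4.05
position: [0.4623, -0.0662, 0.1371]
ee_rot: [-3.127, 0.305, -0.008]
force: [0.4, 0.4, 0.5]
width: 0.006
gripper_force: 0.0
```

The fingers close slowly, so I lifted before they gripped. I'll reopen, check the gauge and grasp again.

```bash
python3 nudge.py '[[0,0,0,0,1],[0,0,0,0,1],[0,0,0,0,1],[0,0,0,0,1],[0,0,0,0,1],[0,0,0,0,1]]' 20
python3 - <<'E'
from h import *
d=arm.get_image("top"); im=d["image"];hsv=cv2.cvtColor(im,cv2.COLOR_BGR2HSV)
m=cv2.inRange(hsv,(0,0,150),(180,60,255));k=np.zeros_like(m);k[165:250,385:425]=m[165:250,385:425]
print([cv2.minAreaRect(c) for c in cv2.findContours(k,0,2)[0] if cv2.contourArea(c)>50])
d,T=wristT();hsv=cv2.cvtColor(d["image"],cv2.COLOR_BGR2HSV);m=cv2.inRange(hsv,(0,0,0),(180,255,55))
for c in cv2.findContours(m,0,2)[0]:
    r=cv2.minAreaRect(c)
    if abs(r[0][0]-322)<15 and 300<cv2.contourArea(c)<6000: P=np.array([onz(d,p,.092,T) for p in cv2.boxPoints(r)]);print(r,P[:,:2].round(4).tolist(),P.mean(0))
print(to_tool(np.array([.4607,-.066,.059])-arm.observe()["position"]))
E
```

```text
clock: 4.65
position: [0.4603, -0.0661, 0.1338]
ee_rot: [-3.127, 0.305, 0.001]
force: [-0.1, -0.1, 0.3]
width: 0.475
gripper_force: 0.0
[((399.5946044921875, 183.93243408203125), (8.055550575256348, 16.76869773864746), 9.462322235107422)]
((324.5, 250.5), (35.0, 157.0), 90.0) [[0.4543, 0.0022], [0.4284, -0.1288], [0.3953, -0.1249], [0.4222, 0.0111]] [ 0.42504873 -0.06008669  0.092     ]
((322.0, 206.0), (64.0, 16.0), 90.0) [[0.4929, -0.0647], [0.4904, -0.0773], [0.4359, -0.067], [0.4386, -0.0536]] [ 0.46445412 -0.06566586  0.092     ]
[ 0.00033867 -0.00018926  0.07491207]
```

Handle unmoved. The opening is about 44 mm by now, wide enough for the 14 mm handle. I'll descend, close fully, then lift.

```bash
python3 nudge.py '[[0,0,0.03,0,0.6],[0.001,0,0.03,0,0.6],[0,0,0.01,0,0.6],[0,0,0.0045,0,0],[0,0,0,0,0],[0,0,0,0,0],[0,0,0,0,0],[0,0,0,0,0],[0,0,0,0,0],[0,0,0,0,0]]' 20; python3 nudge.py '[[0,0,0,0,0],[0,0,0,0,0],[0,0,0,0,0]]' 20
```

```text
clock: 5.75
position: [0.4617, -0.0666, 0.06]
ee_rot: [3.126, -0.305, 0.001]
force: [-0.0, -2.1, 5.0]
width: 0.143
gripper_force: 20.0
clock: 6.05
position: [0.4617, -0.0666, 0.0599]
ee_rot: [3.126, -0.305, 0.001]
force: [-1.1, -1.5, 6.9]
width: 0.148
gripper_force: 20.0
```

Gripped. The tool can't tilt, so I'll pivot the gauge in the grip. I lift 27 mm, then drag it back so that leaf 1 leans on the rest's slot end and the thick end rises by about 30 degrees.

```bash
python3 nudge.py '[[0,0,-0.012,0,0],[0,0,-0.015,0,0],[0,0,0,0,0],[-0.005,0,0,0,0],[-0.005,0,0,0,0],[0,0,0,0,0]]' 20;python3 nudge.py '[[-0.004,0,0,0,0],[-0.004,0,0,0,0],[-0.004,0,0,0,0],[0,0,0,0,0]]' 20;  python3 nudge.py '[[-0.004,0,0,0,0],[-0.004,0,0.001,0,0],[-0.004,0,0.001,0,0],[0,0,0,0,0]]' 20
python3 - <<'E'
from h import *
d=arm.get_image("scene"); A=d["image"][180:310,290:420]; cv2.imwrite("pics/s2.png",cv2.resize(A,None,fx=4.5,fy=4.5,interpolation=2))
E
```

```text
clock: 6.65
position: [0.4508, -0.0643, 0.0862]
ee_rot: [3.127, -0.304, -0.0]
force: [2.0, -0.5, -2.8]
width: 0.149
gripper_force: 20.0
clock: 7.05
position: [0.4393, -0.062, 0.0866]
ee_rot: [3.127, -0.305, -0.0]
force: [2.6, -1.3, -1.4]
width: 0.149
gripper_force: 20.0
clock: 7.45
position: [0.4273, -0.0596, 0.0844]
ee_rot: [3.127, -0.304, -0.001]
force: [2.9, -1.3, 0.9]
width: 0.151
gripper_force: 20.0
```

View pics/s2.png

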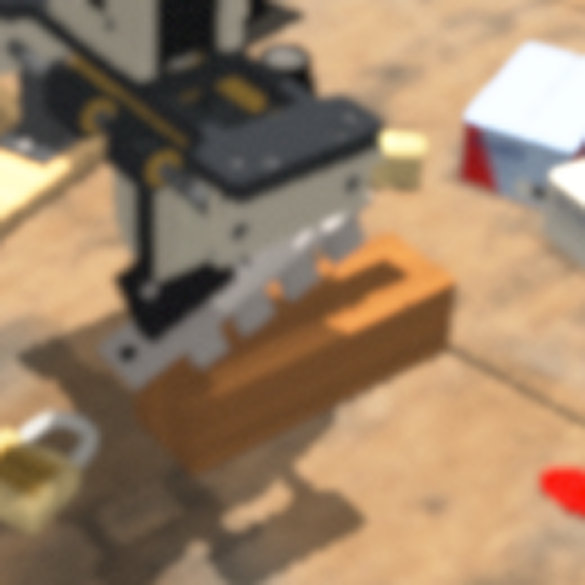

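The gauge is tilting about leaf 1 as planned; the plate now runs from (120,370) to (355,220) of the crop. I'll estimate the tilt from its edge.

```bash
cat >> h.py <<'E'
def onplane(d,px,p0,n):
    o,v=ray(d,px); return o+v*np.dot(p0-o,n)/np.dot(v,n)
E
python3 - <<'E'
from h import *
d=arm.get_image("scene");T=tool();n=T[:3,1]  # tool y
s=T[:3,3]+n*0.015*(1 if n[1]<0 else -1)
im=d["image"]
for a,b in (((130,390),(357,237)),((108,345),(340,212))):
    P=[onplane(d,(290+q[0]/4.5,180+q[1]/4.5),s if a[0]==130 else 2*T[:3,3]-s,n) for q in (a,b)]
    v=P[1]-P[0];print(P,np.linalg.norm(v),np.degrees(np.arctan2(v[2],np.hypot(v[0],v[1]))))
E
```

```text
[array([ 0.39674573, -0.068903  ,  0.05973471]), array([ 0.52202668, -0.09353854,  0.0893124 ])] 0.13106130398072083 13.042766266256399
[array([ 0.4104848 , -0.04103029,  0.06041526]), array([ 0.54314257, -0.06711771,  0.07952414])] 0.13654226227833013 8.044863052550543
```

```bash
cat >> h.py <<'E'
def tilt(gx=1.,gz=33.,save=None):
    """angle of gauge in the grip from the far end of the plate top in the wrist view"""
    d,T=wristT(); hsv=cv2.cvtColor(d["image"],cv2.COLOR_BGR2HSV)
    m=cv2.inRange(hsv,(0,0,120),(180,70,255)); m[220:]=0; m[:,:285]=0; m[:,360:]=0
    c=max([c for c in cv2.findContours(m,0,2)[0]],key=cv2.contourArea)
    p=c[:,0,:]; t=p[:,1].min(); q=p[p[:,1]<=t+1][:,0]; px=((q.min()+q.max())/2,t)
    if save: cv2.imwrite(save,d["image"])
    M=np.array(d["mount"]); o=M[:3,3]; v=M[:3,:3]@[(px[0]-d["cx"])/d["fx"],(px[1]-d["cy"])/d["fy"],1]
    o=o-[0,0,-.019]; P=np.array([99-gx,6-gz])/1e3; r=np.hypot(*P)   # tool frame about the pivot; up = -z
    ov=np.array([o[0],-o[2]]); vv=np.array([v[0],-v[2]])
    s=np.roots([vv@vv,2*ov@vv,ov@ov-r*r])
    return px,(q.min(),q.max()),cv2.boundingRect(c),[np.degrees(np.arctan2(*(ov+vv*k)[::-1])-np.arctan2(P[1],P[0])) for k in s if np.isreal(k)]
E
python3 -c "
from h import *
print(tilt(save='pics/w2.png'))"
python3 nudge.py '[[-0.004,0,0.001,0,0],[-0.004,0,0.001,0,0],[-0.003,0,0.001,0,0],[0,0,0,0,0]]' 20
python3 -c "
from h import *
print(tilt(save='pics/w3.png'))"
```

```text
((np.float64(322.0), np.int32(52)), (np.int32(294), np.int32(350)), (293, 52, 59, 158), [])
clock: 8.0
position: [0.4165, -0.0576, 0.0813]
ee_rot: [3.127, -0.304, -0.001]
force: [1.9, -0.9, 0.2]
width: 0.142
gripper_force: 20.0
((np.float64(322.5), np.int32(36)), (np.int32(313), np.int32(332)), (289, 36, 67, 175), [])
```

View pics/w3.png

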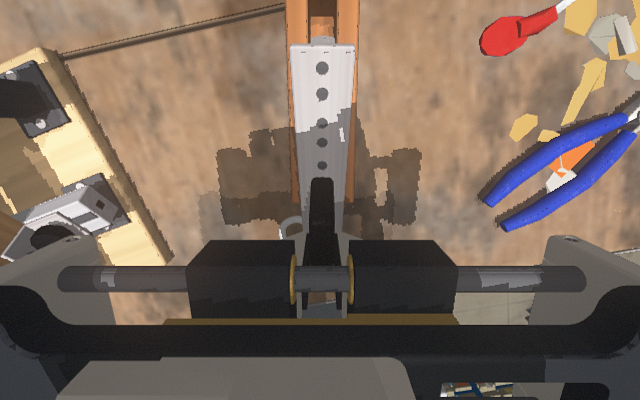

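The plate's far edge is at row 45 and 64 px wide (291–355), so its depth is about 0.133 m, which gives a tilt of about 26°. I'll drag it a little more, then lift, turn and travel.

```bash
python3 nudge.py '[[-0.004,0,0.001,0,0],[0,0,0,0,0],[0,0,-0.02,0,0],[0,0,-0.05,0,0],[0,0,-0.05,0,0],[0,0,-0.05,0,0],[0,0,-0.05,-0.115,0],[0,0,-0.03,-0.115,0],[0,0,0,-0.105,0],[0,0,0,0,0]]' 30
python3 - <<'E'
from h import *
T=tool();print(T[:3,3],np.arctan2(T[1,0],T[0,0]),to_tool(np.array([.46,.217,.30])-T[:3,3]))
E
```

```text
clock: 9.05
position: [0.4124, -0.0567, 0.3305]
ee_rot: [-3.134, -0.224, 0.002]
force: [0.3, 0.3, -3.5]
width: 0.149
gripper_force: 30.0
[ 0.41244249 -0.0566785   0.33050006] 0.14247279255328402 [ 0.08596768 -0.26414694  0.03046053]
```

```bash
python3 nudge.py '[[0.018,-0.04,0,0,0],[0.018,-0.04,0,0,0],[0.018,-0.04,0,0,0],[0.016,-0.04,0.01,0,0],[0.01,-0.03,0.02,0,0],[0,0,0,0,0],[0,0,0,0,0]]' 30
python3 - <<'E'
from h import *
d,T=wristT(); np.savez("w4.npz",im=d["image"],T=T); cv2.imwrite("pics/w4.png",d["image"]); print(tool()[:3,3])
E
```

```text
clock: 9.75
position: [0.4644, 0.1424, 0.2986]
ee_rot: [3.133, 0.22, -0.007]
force: [0.5, -1.0, -1.3]
width: 0.148
gripper_force: 30.0
[0.46496769 0.14151331 0.2993832 ]
```

View pics/w4.png

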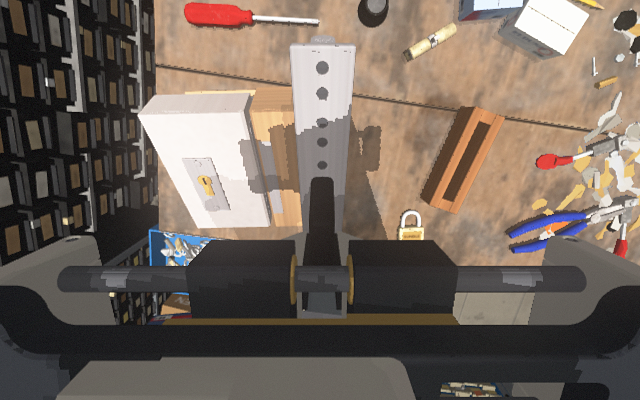

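The wrist picture shows the stand at left, with the gap's upper end near (250,98) and the bottom near (270,222). I'll zoom in there.

Run:
```python
import cv2
a=cv2.imread("pics/w4.png")[85:235,215:305]
b=cv2.imread("pics/top0.png")[165:275,235:275]
import numpy as np
A=cv2.resize(a,None,fx=4,fy=4,interpolation=2);B=cv2.resize(b,None,fx=5.4,fy=5.4,interpolation=2)
M=np.zeros((600,800,3),np.uint8);M[:600,:360]=A[:600];M[:B.shape[0],380:380+B.shape[1]]=B[:600]
cv2.imwrite("pics/c4.png",M)
```

```text
(no output)
```

View pics/c4.png

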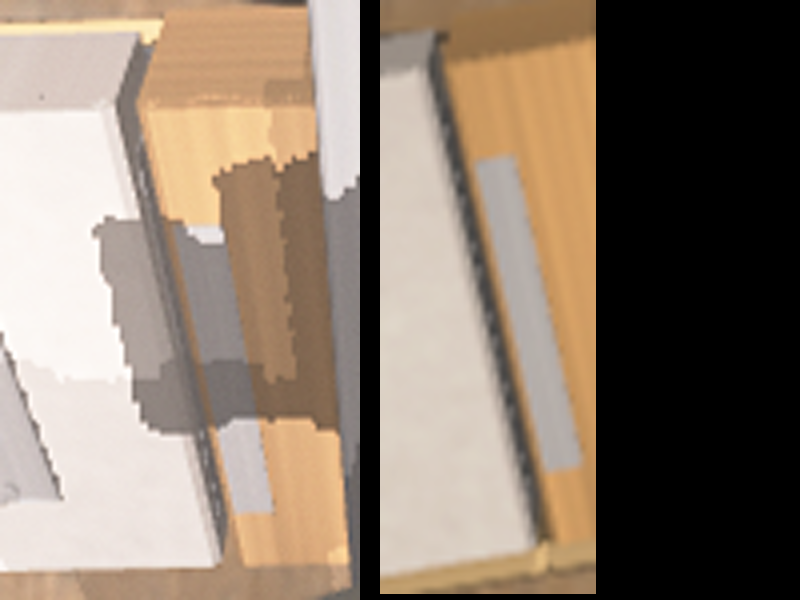

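Run:
```python
from h import *
np.set_printoptions(precision=4,suppress=True)
T=np.load("w4.npz")["T"]; dw=arm.get_image("wrist"); dt=arm.get_image("top")
P=[onz(dw,(246.4,111.2),.178,T),onz(dt,(244.8,177.2),.178),onz(dw,(272.5,226.7),.0855,T),onz(dt,(263.9,266.5),.0855)]
print(*P,sep="\n"); o,v=ray(dw,(246.4,111.2),T);o2,v2=ray(dt,(244.8,177.2))
s=np.linalg.lstsq(np.c_[v,-v2],o2-o,rcond=None)[0]; print("tri",o+v*s[0],o2+v2*s[1])
for a,b in((0,2),(1,3)): 
    w=P[a]-P[b];print(np.hypot(*w[:2]),np.arctan2(w[1],w[0]))
```

```text
[0.5345 0.2312 0.178 ]
[0.534 0.23  0.178]
[0.3744 0.2053 0.0855]
[0.3749 0.2066 0.0855]
tri [0.5345 0.2312 0.1777] [0.5341 0.2301 0.1774]
0.16219835820797546 0.16015171314416946
0.16081659777297902 0.1460265493923721
```

Both views agree: gap upper end at (0.534,0.2306,0.178), yaw about 0.15. I'll move to hover 50 mm out along the normal.

Run:
```python
from h import *
T=tool();print(T[:3,3],np.arctan2(T[1,0],T[0,0]),to_tool(np.array([.4821,.2227,.2244])-T[:3,3]))
```

```text
[0.4657107  0.14111074 0.30038374] 0.13773623220407233 [ 0.02749215 -0.07862257  0.07590533]
```

```bash
python3 nudge.py '[[0.014,-0.04,0,-0.01,0],[0.013,-0.0385,0,0,0],[0,0,0.035,0,0],[0,0,0.03,0,0],[0,0,0.011,0,0],[0,0,0,0,0],[0,0,0,0,0]]' 30
python3 - <<'E'
from h import *
T=tool();print(T[:3,3],np.arctan2(T[1,0],T[0,0]),to_tool(np.array([.4821,.2227,.2244])-T[:3,3]))
E
```

```text
clock: 10.6
position: [0.482, 0.2238, 0.2259]
ee_rot: [-3.132, -0.234, -0.003]
force: [0.7, 0.5, -1.8]
width: 0.149
gripper_force: 30.0
[0.48198465 0.22378247 0.22592119] 0.1492395008463267 [-4.93941172e-05  1.08808459e-03  1.52075831e-03]
```

```bash
python3 nudge.py '[[0,0.001,0.0015,0,0],[0.005,0,0.0087,0,0],[0.0025,0,0.0043,0,0],[0.0025,0,0.0043,0,0],[0,0,0,0,0]]' 30;  python3 nudge.py '[[0.0015,0,0.0026,0,0],[0.0015,0,0.0026,0,0],[0,0,0,0,0]]' 30; python3 -c "
from h import *
print(to_tool(np.array([.4821,.2227,.2244])-arm.observe()['position']))"
```

```text
clock: 11.1
position: [0.4912, 0.2244, 0.2049]
ee_rot: [3.132, 0.236, -0.002]
force: [0.5, -0.2, -1.3]
width: 0.146
gripper_force: 30.0
clock: 11.4
position: [0.4942, 0.225, 0.2002]
ee_rot: [3.133, 0.236, -0.0]
force: [-0.6, -0.2, -3.4]
width: 0.151
gripper_force: 30.0
[-0.01233414  0.00042238 -0.0242253 ]
```

Leaf 1 is in the gap, about 12 mm deep, with no resistance. I'll continue to the shoulder.

```bash
python3 nudge.py '[[0.0025,0,0.0043,0,0],[0.0025,0,0.0043,0,0],[0.0025,0,0.0043,0,0],[0,0,0,0,0]]' 30;  python3 nudge.py '[[0.001,0,0.0017,0,0],[0.001,0,0.0017,0,0],[0,0,0,0,0]]' 30; python3 -c "
from h import *
print(to_tool(np.array([.4821,.2227,.2244])-arm.observe()['position']),arm.observe()['force'])"
```

```text
clock: 11.8
position: [0.5016, 0.2258, 0.1868]
ee_rot: [3.132, 0.236, -0.002]
force: [-0.7, -0.7, -1.5]
width: 0.148
gripper_force: 30.0
clock: 12.1
position: [0.5036, 0.2264, 0.1841]
ee_rot: [3.133, 0.236, -0.0]
force: [0.5, 0.4, -1.9]
width: 0.148
gripper_force: 30.0
[-0.02183756  0.00041912 -0.04033569] [ 0.54010853  0.35361202 -1.88402117]
```

```bash
python3 nudge.py '[[0.001,0,0.0017,0,0],[0,0,0,0,0]]' 15;  python3 nudge.py '[[0.001,0,0.0017,0,0],[0,0,0,0,0]]' 15; python3 nudge.py '[[0.0005,0,0.0009,0,0],[0,0,0,0,0]]' 15; python3 nudge.py '[[0.0005,0,0.0009,0,0],[0,0,0,0,0]]' 15;python3 -c "
from h import *
print(to_tool(np.array([.4821,.2227,.2244])-arm.observe()['position']),arm.observe()['force'])"
```

```text
clock: 12.3
position: [0.5044, 0.2266, 0.1827]
ee_rot: [3.133, 0.237, -0.0]
force: [-1.6, -1.8, 1.8]
width: 0.15
gripper_force: 15.0
clock: 12.5
position: [0.5048, 0.2262, 0.1819]
ee_rot: [3.131, 0.236, -0.001]
force: [-7.3, -4.4, 13.4]
width: 0.151
gripper_force: 15.0
clock: 12.7
position: [0.5052, 0.2263, 0.1814]
ee_rot: [3.131, 0.236, -0.001]
force: [-10.0, -5.8, 17.7]
width: 0.152
gripper_force: 15.0
clock: 12.9
position: [0.5059, 0.2263, 0.1808]
ee_rot: [3.131, 0.236, 0.0]
force: [-9.5, -6.6, 19.8]
width: 0.153
gripper_force: 15.0
[-2.40701872e-02  8.32459530e-05 -4.36133219e-02] [-9.45578047 -6.64606337 19.76892713]
```

Plate on the face: the reaction is along the normal (20 N), and the computed height above the face is about 0.2 mm. Leaf 1 is home. I'll back out, step 28 mm down the slope, centre by 0.6 mm and try leaf 2.

```bash
python3 nudge.py '[[0,0,0,0,0],[-0.003,0,-0.0052,0,0],[-0.006,0.0006,-0.0104,0,0],[-0.010,0,-0.0173,0,0],[-0.008,0,0.0047,0,0],[-0.008,0,0.0047,0,0],[-0.0082,0,0.0046,0,0],[0,0,0,0,0],[0,0,0,0,0]]' 30;python3 -c "
from h import *
v=to_tool(arm.observe()['position']-np.array([.4821,.2227,.2244]));print(v,'u',14-0+(0),v[0]*.866-v[2]*.5,'h',.05-.5*v[0]-.866*v[2],arm.observe()['force'])"
```

```text
clock: 13.8
position: [0.4637, 0.2196, 0.1974]
ee_rot: [3.132, 0.237, -0.001]
force: [0.8, -0.3, -2.3]
width: 0.148
gripper_force: 30.0
[-0.01867271  0.0003195   0.02701584] u 14 -0.029678482075197528 h 0.0359406366644079 [ 0.79526576 -0.29506121 -2.29205603]
```

```bash
for i in 1 2 3; do python3 nudge.py '[[0.001,0,0.0017,0,0],[0,0,0,0,0]]' 30 | egrep "pos|^force"; done; python3 -c "
from h import *
v=to_tool(arm.observe()['position']-np.array([.4821,.2227,.2244]));print(v,v[0]*.866-v[2]*.5,'h',.05-.5*v[0]-.866*v[2],arm.observe()['force'])"
```

```text
position: [0.4653, 0.22, 0.196]
force: [-0.8, -0.1, -1.9]
position: [0.4661, 0.2201, 0.1943]
force: [-0.8, 0.2, -2.1]
position: [0.4671, 0.2201, 0.1927]
force: [0.7, -1.1, -1.3]
[-0.01526781  0.00034663  0.03173285] -0.0290883473796947 h 0.030153251460616887 [ 0.73988277 -1.09260894 -1.26486304]
```

```bash
for i in 1 2 3; do python3 nudge.py '[[0.001,0,0.0017,0,0],[0,0,0,0,0]]' 30 | egrep "pos|^force"; done; python3 -c "
from h import *
v=to_tool(arm.observe()['position']-np.array([.4821,.2227,.2244]));print(v,v[0]*.866-v[2]*.5,'h',.05-.5*v[0]-.866*v[2],arm.observe()['force'])"
```

```text
position: [0.467, 0.2202, 0.1913]
force: [-5.4, -3.1, 5.4]
position: [0.4666, 0.2207, 0.1899]
force: [-11.8, -2.8, 13.1]
position: [0.4662, 0.221, 0.1883]
force: [-17.3, -2.5, 17.2]
[-0.01574707 -0.00077518  0.03619968] -0.031736805324772854 h 0.02652461605584057 [-17.33899133  -2.47951417  17.2141917 ]
```

Contact began at a nose depth of about 4.5 mm, which is a leaf 2 bind on a gap of about 5–6 mm. To rule out misalignment, I'll back off and feel again offset to each side.

```bash
F() { egrep "pos|^force"; }; python3 nudge.py '[[-0.003,0.001,-0.0072,0,0],[0,0,0,0,0]]' 30|F; python3 nudge.py '[[0.002,0,0.0034,0,0],[0,0,0,0,0]]' |F;python3 nudge.py '[[0.001,0,0.0017,0,0],[0,0,0,0,0]]' |F; python3 nudge.py '[[-0.002,-0.002,-0.0045,0,0],[0,0,0,0,0]]'|F; python3 nudge.py '[[0.002,0,0.0034,0,0],[0,0,0,0,0]]' |F;python3 nudge.py '[[0.001,0,0.0017,0,0],[0,0,0,0,0]]' |F; python3 -c "
from h import *
v=to_tool(arm.observe()['position']-np.array([.4821,.2227,.2244]));print(v,v[0]*.866-v[2]*.5,'h',.05-.5*v[0]-.866*v[2],arm.observe()['force']); print(tilt(save='pics/w5.png')[:3])"
```

```text
position: [0.4674, 0.2196, 0.1958]
force: [-0.0, 0.1, -1.2]
position: [0.4694, 0.2203, 0.1913]
force: [-0.2, 2.5, 0.5]
position: [0.469, 0.2202, 0.1899]
force: [-6.7, 0.8, 9.1]
position: [0.4678, 0.2215, 0.1945]
force: [-0.4, -0.4, -1.2]
position: [0.4697, 0.2213, 0.1905]
force: [-1.9, -0.9, 2.8]
position: [0.4692, 0.2217, 0.1892]
force: [-9.9, -2.5, 10.9]
[-0.01282593 -0.0009398   0.03521961] -0.02871706130355965 h 0.025912784409223608 [-9.88183954 -2.46970019 10.88104427]
((np.float64(320.5), np.int32(7)), (np.int32(308), np.int32(333)), (285, 7, 75, 213))
```

It binds at the same depth at every offset, and the side force changes sign about the centre, so the 7 mm leaf does not go. I'll back out, return up-slope by 28 mm and go back in on leaf 1 with a softer grip so the plate seats flush.

```bash
python3 nudge.py '[[-0.006,0.0015,-0.0104,0,0],[0.008,0,-0.0047,0,0],[0.008,0,-0.0047,0,0],[0.0084,0,-0.0047,0,0],[0,0,0,0,0],[0,0,0,0,0]]' 20; python3 -c "
from h import *
v=to_tool(arm.observe()['position']-np.array([.4821,.2227,.2244]));print(v,v[0]*.866-v[2]*.5,'h',.05-.5*v[0]-.866*v[2],arm.observe()['force'])
im=cv2.imread('pics/w5.png');m=cv2.inRange(cv2.cvtColor(im,cv2.COLOR_BGR2HSV),(0,0,120),(180,70,255))
for r in range(4,60,4):
    q=np.where(m[r,270:380])[0]; print(r,q.min()+270 if len(q) else 0,q.max()+270 if len(q) else 0)"
```

```text
clock: 16.85
position: [0.4893, 0.2232, 0.2134]
ee_rot: [-3.133, -0.236, 0.001]
force: [-0.9, -0.4, -2.5]
width: 0.147
gripper_force: 20.0
[0.00720911 0.00062885 0.01096771] 0.00075923226124324 h 0.0368974108890081 [-0.87937151 -0.44317623 -2.50841094]
4 311 379
8 305 379
12 312 373
16 302 379
20 323 378
24 323 378
28 322 377
32 313 374
36 311 376
40 273 376
44 271 375
48 270 367
52 270 359
56 270 359
```

The gauge has over-tilted to about 38°. Seating on the thin end of the plate will turn it back, so I'll insert with a light grip.

```bash
F() { egrep "pos|^force"; }; python3 nudge.py '[[0.0025,0,0.0043,0,0],[0.0025,0,0.0043,0,0],[0,0,0,0,0]]' 12|F; python3 nudge.py '[[0.0025,0,0.0043,0,0],[0.0025,0,0.0043,0,0],[0,0,0,0,0]]'|F; python3 nudge.py '[[0.002,0,0.0035,0,0],[0.002,0,0.0035,0,0],[0,0,0,0,0]]'|F;python3 nudge.py '[[0.001,0,0.0017,0,0],[0.001,0,0.0017,0,0],[0,0,0,0,0]]'|F; python3 -c "
from h import *
v=to_tool(arm.observe()['position']-np.array([.4821,.2227,.2244]));print(v,v[0]*.866-v[2]*.5,'h',.05-.5*v[0]-.866*v[2])"
```

```text
position: [0.4939, 0.2239, 0.2042]
force: [0.2, 1.4, -2.9]
position: [0.4991, 0.2246, 0.1958]
force: [0.0, 0.6, -2.6]
position: [0.5031, 0.2252, 0.189]
force: [-0.3, 1.3, -3.4]
position: [0.505, 0.2256, 0.1859]
force: [-0.1, 2.2, -2.9]
[0.02307113 0.00059668 0.03848179] 0.0007387065802696401 h 0.0051392033852409105
```

```bash
F() { egrep "pos|^force"; }; for i in 1 2 3 4; do python3 nudge.py '[[0.0007,0,0.0012,0,0],[0,0,0,0,0]]' 12|F;done; python3 -c "
from h import *
v=to_tool(arm.observe()['position']-np.array([.4821,.2227,.2244]));print(v,v[0]*.866-v[2]*.5,'h',.05-.5*v[0]-.866*v[2])
print(tilt(save='pics/w6.png')[:3])"
```

```text
position: [0.5057, 0.2257, 0.1848]
force: [-0.7, 0.9, -2.2]
position: [0.5064, 0.2258, 0.1836]
force: [0.3, 1.6, -2.6]
position: [0.5074, 0.2258, 0.1827]
force: [0.3, 0.4, 1.4]
position: [0.5081, 0.2259, 0.1815]
force: [1.2, -0.8, 2.0]
[0.02613531 0.00076891 0.04291887] 0.0011737445555683838 h -0.00023539860852718475
((np.float64(342.5), np.int32(0)), (np.int32(326), np.int32(359)), (285, 0, 75, 220))
```

```bash
F() { egrep "pos|^force"; }; for i in 1 2 3; do python3 nudge.py '[[0.0005,0,0.0009,0,0],[0,0,0,0,0]]' 8|F;done; python3 -c "
from h import *
v=to_tool(arm.observe()['position']-np.array([.4821,.2227,.2244]));print(v,v[0]*.866-v[2]*.5,'h',.05-.5*v[0]-.866*v[2])
d,T=wristT();cv2.imwrite('pics/w7.png',d['image'])
m=cv2.Canny(d['image'][:,250:400],60,150)
print([ (int(r),(np.where(m[r])[0]+250).tolist()) for r in range(2,50,5)])"
```

```text
position: [0.5081, 0.2259, 0.1808]
force: [-2.6, -1.6, 7.2]
position: [0.5085, 0.2259, 0.1802]
force: [-1.8, -2.2, 8.9]
position: [0.5091, 0.226, 0.1794]
force: [-3.2, -1.5, 10.4]
[0.02714214 0.00078108 0.0450287 ] 0.0009907416751184714 h -0.0025659280177892235
[(2, [328]), (7, []), (12, []), (17, []), (22, [260, 261, 262, 263, 264, 265, 266, 267, 268, 269, 270, 271, 272]), (27, [285, 286]), (32, [302]), (37, [302, 303, 306, 307, 308, 309, 310, 311, 312, 313, 314, 315, 316, 317, 318, 319, 320, 321]), (42, [302, 303, 304, 305, 306, 307, 308, 332, 333, 378, 379, 380, 381, 382, 383, 384, 385, 386, 387, 388]), (47, [250, 251, 252, 253, 254, 255, 284, 285, 286, 295, 296, 297, 303, 334, 336, 337, 338, 366, 370, 371, 372, 373, 374, 375, 376, 377, 378, 379, 380, 386, 387, 388])]
```

Run:
```python
from h import *
w=cv2.imread('pics/w7.png')[0:240,200:440]; s=arm.get_image("scene")["image"][100:260,180:345]
M=np.zeros((600,800,3),np.uint8)
A=cv2.resize(w,(380,380),interpolation=2);B=cv2.resize(s,(412,400),interpolation=2)
M[:380,:380]=A;M[:400,385:797]=B;cv2.imwrite("pics/c7.png",M)
```

```text
(no output)
```

View pics/c7.png

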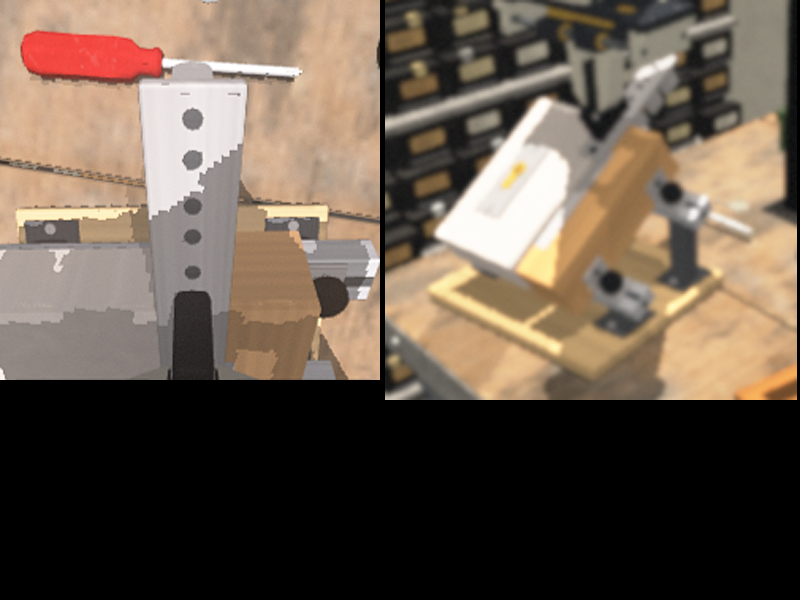

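In the wrist view the plate's far edge is 67.6 px wide at row 54, which gives a tilt of about 30°. The scene view shows the gauge lying parallel to the slope and seated. Now release.

```bash
python3 nudge.py '[[0,0,0,0,0.7],[0,0,0,0,0.7],[0,0,0,0,0.7],[0,0,0,0,0.7],[0,0,0,0,0.7],[0,0,0,0,0.7],[0,0,0,0,0.7]]' 8; python3 -c "
from h import *
d,T=wristT();cv2.imwrite('pics/w8.png',d['image']); a=cv2.imread('pics/w7.png')[20:220,270:380];b=d['image'][20:220,270:380]
print(cv2.absdiff(a,b).mean(), cv2.phaseCorrelate(cv2.cvtColor(a,6).astype(float),cv2.cvtColor(b,6).astype(float)))"
```

```text
clock: 20.3
position: [0.5092, 0.2262, 0.1786]
ee_rot: [3.133, 0.237, -0.0]
force: [-0.3, -0.3, -0.3]
width: 0.685
gripper_force: 0.0
3.4999545454545453 ((0.3060532484855898, 0.10381917170253985), 0.9556693494998061)
```

The gauge didn't move on release. I'll withdraw straight up and check from a distance.

```bash
python3 nudge.py '[[0,0,-0.01,0,0.7],[0,0,-0.03,0,0.7],[0,0,-0.04,0,0.7],[0,0,-0.04,0,0.7],[0,0,0,0,0.7],[0,0,0,0,0.7],[0,0,0,0,0.7]]'
python3 - <<'E'
from h import *
d,T=wristT();cv2.imwrite('pics/w9.png',d['image']); hsv=cv2.cvtColor(d["image"],cv2.COLOR_BGR2HSV)
m=cv2.inRange(hsv,(0,0,0),(180,255,55))
for c in cv2.findContours(m,0,2)[0]:
    r=cv2.minAreaRect(c)
    if 200<r[0][0]<440 and 60<r[0][1]<235 and cv2.contourArea(c)>200: print("black",np.round(r[0],1),np.round(r[1],1),round(r[2],1),[onz(d,r[0],z,T).round(4).tolist() for z in (.215,)])
a=arm.get_image("scene")["image"];b=arm.get_image("scene")["image"];print(cv2.absdiff(a,b).max())
E
```

```text
clock: 21.05
position: [0.5088, 0.2258, 0.2981]
ee_rot: [3.132, 0.236, -0.001]
force: [-0.6, 0.2, -0.0]
width: 0.701
gripper_force: 0.0
black [322.2 199.9] [639.8 393.3] 1.4 [[0.5076, 0.2268, 0.215]]
26
```

Run:
```python
from h import *
d,T=wristT();im=d["image"];Ti=np.linalg.inv(T);cv2.imwrite('pics/w10.png',im)
M=np.array([.5343,.2306,.178]);uh=np.array([np.cos(.15),np.sin(.15),0]);z=np.array([0,0,1]);u=.866*uh+.5*z;n=-.5*uh+.866*z;y=np.cross(n,u)
def pr(x,yy,zz):
    p=Ti[:3,:3]@(M+u*x+y*yy+n*zz)+Ti[:3,3];return np.round([d["fx"]*p[0]/p[2]+d["cx"],d["fy"]*p[1]/p[2]+d["cy"]],1)
x0=-.0135
print("plate far",pr(x0+.099,.015,.006),pr(x0+.099,-.015,.006),"handle top",pr(x0+.026,0,.046),pr(x0-.026,0,.046),"handle far/plate",pr(x0+.026,0,.006))
g=cv2.cvtColor(im,6)
far=pr(x0+.099,0,.006);c=int(far[0]);print("col",c,[(r,int(g[r,c])) for r in range(40,235,3)])
r=int(far[1])+8;print("row",r,[(k,int(g[r,k])) for k in range(285,365,2)])
```

```text
plate far [304.6  91. ] [340.5  91. ] handle top [322.5 187.2] [322.3 223. ] handle far/plate [322.4 160.3]
col 322 [(40, 181), (43, 184), (46, 184), (49, 179), (52, 175), (55, 171), (58, 178), (61, 255), (64, 80), (67, 167), (70, 175), (73, 201), (76, 198), (79, 192), (82, 162), (85, 250), (88, 241), (91, 238), (94, 125), (97, 124), (100, 244), (103, 240), (106, 121), (109, 123), (112, 141), (115, 151), (118, 151), (121, 148), (124, 87), (127, 98), (130, 150), (133, 138), (136, 88), (139, 129), (142, 151), (145, 151), (148, 95), (151, 82), (154, 153), (157, 135), (160, 60), (163, 61), (166, 59), (169, 62), (172, 60), (175, 59), (178, 61), (181, 60), (184, 69), (187, 62), (190, 67), (193, 65), (196, 66), (199, 68), (202, 68), (205, 68), (208, 70), (211, 69), (214, 71), (217, 68), (220, 238), (223, 238), (226, 234), (229, 232), (232, 230)]
row 99 [(285, 191), (287, 187), (289, 190), (291, 192), (293, 192), (295, 184), (297, 182), (299, 188), (301, 194), (303, 191), (305, 230), (307, 233), (309, 235), (311, 238), (313, 236), (315, 236), (317, 237), (319, 239), (321, 198), (323, 235), (325, 241), (327, 237), (329, 238), (331, 235), (333, 238), (335, 133), (337, 145), (339, 168), (341, 191), (343, 196), (345, 191), (347, 192), (349, 196), (351, 191), (353, 194), (355, 201), (357, 201), (359, 195), (361, 192), (363, 201)]
```

The predicted and observed outlines agree: plate edges at columns 304/340, handle base at row 159 against 160, far edge at row 85 against 91. So the gauge is seated with leaf 1 at about -10 to -13 mm, and leaf 2 is clear.

```bash
python3 -c "
from cell import arm
print(arm.sign_off())"
```

```text
the job is handed in; nothing more can be done
None
```

The 4 mm leaf goes fully home and the 7 mm leaf binds, so the gap is between 5 and 7 mm (about 5.5 mm by feel and sight); the gauge is left standing released on leaf 1 at the upper end, leaf 2 clear, and the job is handed in, with no verdict shown.

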